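Knock the cast spacer blocks out of the mould

TASK

Pull the extractor's red knob out until it clicks on, then turn the blue mould tray face down on the counter and rap it there until every orange block has dropped out. Lay the empty tray back on the counter right way up and put all the blocks inside the deep half of the open black parts case; only when the last block is in, push the knob fully home again. Leave the other things on the counter where they are.

Things in the scene. Friction and masses are not known exactly. Their poses are not given: they have to be found in the camera images.
- fan_knob (a joint): red push-pull knob on top of the grey extractor switch box; 0 = pushed home (off), 0.016 m = pulled straight up to its detent (on). An over-centre detent resists with about 6 N until half travel, then snaps the knob on to whichever end is nearer; it stays there.
- fan_knob_grip (a point): centre of the red knob's head, a vertical cylinder 30 mm in diameter and 22 mm tall on a stem 12 mm long. Its fixed grey switch box is 100 x 80 mm and 55 mm tall; with the knob home this point is 79 mm above the counter. The box and the case may change sides from start to start.
- mould_centre (a point): middle of the loose blue tray (0.3 kg), 220 (x) x 90 (y) x 32 mm (z); z points out of its open face, up when right way up; 16 mm above the counter when it lies flat either way up. Five cavities at y = +18 mm, 10 mm deep; the rim stands 14 mm above their mouths, so a block drops clear of the face-down tray. The wall at y = -45 mm is plain: the tray can be tipped over its edges.
- mould_grip (a point): centre of the tray's grip (axes as the tray's): black sleeve, 16 mm diameter, 76 mm long along x, at y = +81 mm from the tray's middle, half-way up, 36 mm from its axis to the tray's wall. It turns freely on its bar: a tray held by it hangs like a pendulum and can be tipped over its other long edge while the hand points down.
- block1_centre (a point): centre of an orange resin block, 28 x 28 x 10 mm (z its short axis), 22 g, at the start stuck in the cavity at tray x = -84 mm; three to five are present. A sprung cavity wall holds it: it stays in when the tray is just turned over, and needs one or more sharp raps of the face-down tray (grip end driven or dropped down through 40 mm or more); once moved 2 mm it falls out.
- block2_centre (a point): centre of an orange resin block, 28 x 28 x 10 mm (z its short axis), 22 g, at the start stuck in the cavity at tray x = -42 mm; three to five are present. Held as block1.
- block3_centre (a point): centre of an orange resin block, 28 x 28 x 10 mm (z its short axis), 22 g, at the start stuck in the cavity at tray x = 0 mm; three to five are present. Held as block1.
- block4_centre (a point): centre of an orange resin block, 28 x 28 x 10 mm (z its short axis), 22 g, at the start stuck in the cavity at tray x = 42 mm; three to five are present. Held as block1.
- block5_centre (a point): centre of an orange resin block, 28 x 28 x 10 mm (z its short axis), 22 g, at the start stuck in the cavity at tray x = 84 mm; three to five are present. Held as block1.
- case_in (a point): centre of the inner floor of the deep half of the loose black parts case (0.45 kg): inside 112 mm (its x) x 162 mm (its y), walls 4 mm thick, rim 36 mm above this point (40 mm above the counter). The 14 mm shallow lid half lies open flat on its +x side, out to 174 mm from this point.
- clipboard: bystander: bare aluminium clipboard, 155 mm (x) beyond its origin, 230 mm wide (y), 4 mm thick; origin 5 mm in from the middle of its near edge
- pipe_clamp: bystander: steel pipe clamp, ring 60 mm across with two lugs, 118 mm over all along its y, 22 mm tall; origin under its centre
- awl: bystander: wooden-handled awl, 160 mm long along its x, 28 mm thick; origin under it where the blade enters the ferrule
- jar: bystander: glass jar of grommets with screw lid, 72 mm across, 93 mm tall; origin under its centre
- screwdriver: bystander: screwdriver lying along its x, some 200 mm long; origin under its middle
Mind the look-alikes: they are no part of the job. Leave any grey or pink look-alike of the part that bears block1_centre alone. Leave any pink or turquoise look-alike of the part that bears block5_centre alone.

How it is judged (in metres and radians):
On the way, in this order (a step that is already met when the one before it is completed fails the run):
1. the knob is pulled out to its detent, all blocks still in the tray (value of joint fan_knob above 0.013 m and z of each of block1_centre, block2_centre, block3_centre, block4_centre, block5_centre in the frame of mould_centre below 0 m), for 0.2 s.
2. the tray is face down on the counter with every block out of its cavity, the extractor on (value of joint fan_knob above 0.013 m and angle between mould_centre's own z axis and vertical above 2.8 rad and height (world z) of mould_centre below 0.05 m and z of each of block1_centre, block2_centre, block3_centre, block4_centre, block5_centre in the frame of mould_centre above 0.006 m), for 0.2 s.
3. every block lies in the deep half of the case, the extractor still on (value of joint fan_knob above 0.013 m and x of block1_centre in the frame of case_in between -0.058 and 0.058 m and y of block1_centre in the frame of case_in between -0.083 and 0.083 m and z of block1_centre in the frame of case_in between 0 and 0.034 m and x of block2_centre in the frame of case_in between -0.058 and 0.058 m and y of block2_centre in the frame of case_in between -0.083 and 0.083 m and z of block2_centre in the frame of case_in between 0 and 0.034 m and x of block3_centre in the frame of case_in between -0.058 and 0.058 m and y of block3_centre in the frame of case_in between -0.083 and 0.083 m and z of block3_centre in the frame of case_in between 0 and 0.034 m and x of block4_centre in the frame of case_in between -0.058 and 0.058 m and y of block4_centre in the frame of case_in between -0.083 and 0.083 m and z of block4_centre in the frame of case_in between 0 and 0.034 m and x of block5_centre in the frame of case_in between -0.058 and 0.058 m and y of block5_centre in the frame of case_in between -0.083 and 0.083 m and z of block5_centre in the frame of case_in between 0 and 0.034 m), for 0.2 s.
At the end, for the whole second after the job is handed in: every block in the deep half of the case, below its rim; the empty tray flat on the counter, right way up; the case on the counter; the knob home to within 3 mm (value of joint fan_knob below 0.003 m and angle between mould_centre's own z axis and vertical below 0.1 rad and height (world z) of mould_centre below 0.022 m and height (world z) of case_in below 0.01 m and x of block1_centre in the frame of case_in between -0.058 and 0.058 m and y of block1_centre in the frame of case_in between -0.083 and 0.083 m and z of block1_centre in the frame of case_in between 0 and 0.034 m and x of block2_centre in the frame of case_in between -0.058 and 0.058 m and y of block2_centre in the frame of case_in between -0.083 and 0.083 m and z of block2_centre in the frame of case_in between 0 and 0.034 m and x of block3_centre in the frame of case_in between -0.058 and 0.058 m and y of block3_centre in the frame of case_in between -0.083 and 0.083 m and z of block3_centre in the frame of case_in between 0 and 0.034 m and x of block4_centre in the frame of case_in between -0.058 and 0.058 m and y of block4_centre in the frame of case_in between -0.083 and 0.083 m and z of block4_centre in the frame of case_in between 0 and 0.034 m and x of block5_centre in the frame of case_in between -0.058 and 0.058 m and y of block5_centre in the frame of case_in between -0.083 and 0.083 m and z of block5_centre in the frame of case_in between 0 and 0.034 m); the robot touches nothing.
It fails at once if a bystander is shifted by more than 30 mm (distance of any of clipboard, pipe_clamp, awl, jar, screwdriver from where it was at the start of the episode above 0.03 m).
Of block1, block2, block3, block4, block5 only 3 to 5 are there at a start; the rules pass over those that are not, and their reading is None.
At some moment in a run one of case may be knocked a few centimetres aside while the robot is not near it.
Once in a run the grip may slacken for a moment while it holds something.
It also fails if it takes over 210 s, if anything falls off the work surface, if the arm or the gripper's body presses on something with over 40 N, if the wrist force passes 120 N, or if a joint passes its speed limit or range.

ROBOT

A 6-joint arm with a two-finger parallel gripper is mounted at the origin on the work surface. World frame = base frame: x ahead of the robot, y to its left, z up, the work surface at z = 0. Lengths are in mm, angles in rad, forces in N, time in s.
With the tool pointing down it reaches from about 275 to 1000 mm from the base axis. Payload 8.4 kg.
Tool frame: the origin (TCP) lies midway between the tips of the shut fingers; the grasp point (between the pads) lies grip_depth behind it (grip_depth is the distance from the TCP to the grasp point, in mm); z points along the fingers, y is the line along which they close (so a half turn about z gives the same grasp; the last joint's range is limited). The gripper opens to 85 mm and grips with 20 to 120 N. Pads are 22 mm wide; open, the fingers measure 114 mm over their backs; the gripper's body (76 mm by 85 mm) begins 54 mm behind the grasp point. The pads swing forward as they close: fully open they stand 13 mm farther back than shut.
Start: joints at [1.252, 0.353, 1.633, -0, 1.155, -0.002], TCP at [194.703, 593.901, 231.281] pointing down, gripper open.
Joint ranges: [-2.63, 2.63], [-0.92, 2.1], [0.06, 2.66], [-1.3, 4.44], [0, 2.69], [-3.02, 3.02]. Speed limits (rad/s): [2.22, 2.22, 2.79, 3.14, 3.14, 3.14].

INTERFACE

Orientations are given as [roll, pitch, yaw] about the fixed x, y, z axes, in that order (R = Rz(yaw) Ry(pitch) Rx(roll)).
In Python, from rig import * gives the robot as it stands.
- The arm moves only by the shell command python3 -m creep 'ROWS' [FORCE]. ROWS is JSON, a list of rows, each an object of numbers: "x", "y", "z": the shift along the tool's x, y, z in mm; "rx", "ry", "rz": the turn, a rotation vector about the tool's x, y, z in rad; "hand": the finger opening in mm, from 0 to 85.4. A call has 1 to 20 rows; each row shifts and turns the commanded pose from where the row before left it, along the tool's axes as they then stand; what a row does not reach is not made up. A row lasts 1/8 s, in which the tool goes at most 62.5 mm and 10.7 degrees, less where a joint would pass 70% of its speed; a pose out of reach is approached as far as the arm can. A call with a gripper value outside its range is refused whole. The fingers move at their own pace and stop on an object; FORCE is the grip in N (left out, the last holds). Time passes only in rows, so rows that do not move let the fingers close. It gives the time, the measured TCP pose, the force, the opening and the grip force at its end, in the units of the state.
- sense(): the state, without advancing time (a new reading comes with each control period).
- grab_frame(name): name is "scene" or "top"; returns the picture (400x640x3 uint8, red, green, blue); there is no depth.
- get_calibration(name): a dict with "K" (3x3 intrinsics, pixels), "R" (3x3) and "t" (3): a world point X has camera coordinates R X + t. Camera axes: x right, y down, z forward; pixel columns grow to the right and rows downward; lengths in mm; the calibration is good to about 2 mm. A picture is of the moment at which its call begins. get_calibration takes no time and is no camera call.
- sign_off(): hands the job in; it is judged then, once.
The state is a dict: "clock": time; "qpos": joint angles; "qvel": joint speeds; "joint_efforts": joint torques, N m; "eef_pos": TCP position; "tcp_rot": TCP orientation; "contact_force": force on the tool from outside, world axes, zero at the start; "wrist_torque": the same for the moment, N m; "opening": opening from 0.0 (shut) to 1.0 (fully open); "grasp_force": force on a finger pad.
Only numpy, scipy, OpenCV 4.12 (cv2) and the standard library are available. Lean on these libraries where they do the work, as an engineer would, in place of code of your own. Each camera call takes 0.05 s, during which the arm holds its last target. There are 200 camera calls.

## Working session

There is one attempt and no reset: what is moved stays moved. The work goes in short steps, Python scripts to look and compute and a shell command to move; the robot and the scene stay as the last step left them, time stands still between calls to the robot, and variables do not carry over. Pictures are saved under pics/ and viewed, at most 14 in all, crops included, and the job is handed in when it is done.

```bash
ls; mkdir -p pics; cat > h.py <<'E'
from rig import *
import numpy as np, cv2
def snap(n,f=None):
    im=grab_frame(n)
    if f: cv2.imwrite('pics/'+f,im[:,:,::-1])
    return im
def ray(n,uv,h):
    c=get_calibration(n);K,R,t=map(np.array,(c['K'],c['R'],c['t']))
    C=-R.T@t; d=R.T@np.linalg.inv(K)@np.array([uv[0],uv[1],1.]); return C+d*(h-C[2])/d[2]
def proj(n,X):
    c=get_calibration(n);K,R,t=map(np.array,(c['K'],c['R'],c['t']))
    p=K@(R@np.array(X,float)+t.ravel()); return p[:2]/p[2]
E
python3 - <<'E'
from h import *
np.set_printoptions(precision=2,suppress=True)
for n in('scene','top'):
    snap(n,n+'0.png'); c=get_calibration(n); print(n,-np.array(c['R']).T@np.array(c['t']),np.array(c['R']),c['K'])
print(sense())
try:print(grip_depth)
except Exception as e:print(e)
E
```

```text
pics
scene [1021.29  337.31  865.22] [[-0.58  0.82 -0.02]
 [ 0.67  0.47 -0.57]
 [-0.46 -0.34 -0.82]] [[416.13   0.   320.91]
 [  0.   416.13 201.03]
 [  0.     0.     1.  ]]
top [ 401.08  -15.56 1158.53] [[ 0.02 -1.   -0.  ]
 [-0.99 -0.02 -0.16]
 [ 0.16  0.01 -0.99]] [[396.82   0.   316.39]
 [  0.   396.82 203.08]
 [  0.     0.     1.  ]]
{'clock': 0.1, 'qpos': array([ 1.25,  0.35,  1.63,  0.  ,  1.16, -0.  ]), 'qvel': array([ 0., -0., -0., -0., -0.,  0.]), 'joint_efforts': array([  0.  , -60.64, -34.28,   0.  ,   0.  ,   0.  ]), 'eef_pos': array([194.56, 593.5 , 230.63]), 'tcp_rot': array([-3.14, -0.  ,  2.82]), 'contact_force': array([-0.43, -0.79,  0.32]), 'wrist_torque': array([-0.01, -0.03,  0.02]), 'grasp_force': 0.0, 'opening': 1.0003210294045322}
18.700000000000003
```

View pics/scene0.png

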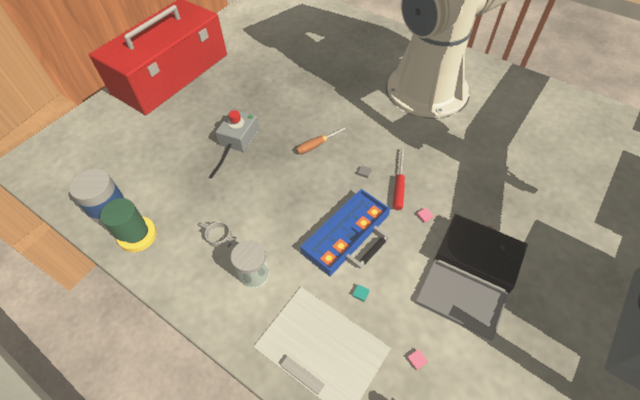

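View pics/top0.png

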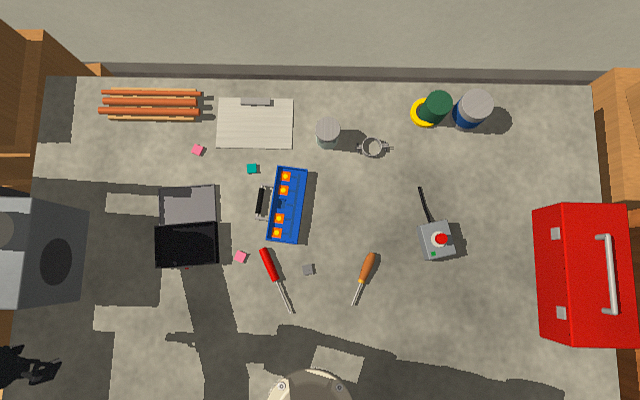

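The top view shows the blue tray at (288,205) with four blocks, its middle cavity empty and its grip on the left at (263,202). The red knob is at (441,239). The black case's deep half is at (187,244), with its lid beyond at (188,206). The red screwdriver, awl, and the grey, pink and turquoise decoys lie around the tray.

```bash
cat >> h.py <<'E'
def blobs(im,lo,hi,amin=15,roi=None):
    hsv=cv2.cvtColor(im,cv2.COLOR_RGB2HSV); m=cv2.inRange(hsv,lo,hi)
    if roi: k=np.zeros_like(m);x0,y0,x1,y1=roi;k[y0:y1,x0:x1]=255;m&=k
    n,l,s,c=cv2.connectedComponentsWithStats(m)
    return m,[(c[i].round(1),s[i][4],s[i][:4]) for i in range(1,n) if s[i][4]>=amin]
E
python3 - <<'E'
from h import *
np.set_printoptions(precision=1,suppress=True)
for n in('scene','top'):
    im=snap(n)
    for c,a,b in blobs(im,(4,120,150),(28,255,255),12)[1]: print(n,'or',c,a,b,ray(n,c,18))
    for c,a,b in blobs(im,(105,120,60),(125,255,255),200)[1]: print(n,'blue',c,a,b,ray(n,c,32))
    for lo,hi in(((0,170,120),(4,255,255)),((175,170,120),(180,255,255))):
      for c,a,b in blobs(im,lo,hi,20)[1]: print(n,'red',c,a,b,ray(n,c,88))
    for c,a,b in blobs(im,(0,0,0),(180,255,45),60)[1]: print(n,'blk',c,a,b,ray(n,c,20))
E
```

```text
scene or [67.5 38. ] 9903 [  0   0 177 106] [  481.3 -1145.9    18. ]
scene or [209.4   4.3] 331 [184   0  43  14] [  47.6 -882.9   18. ]
scene or [35.8 82.5] 24 [32 80  8  7] [  684.4 -1023.5    18. ]
scene or [36.1 89.8] 19 [29 85 13 10] [ 704.4 -991.1   18. ]
scene or [ 4.5 91.7] 21 [ 0 88  9  9] [  765.8 -1065.6    18. ]
scene or [21.1 94.9] 32 [16 90 11 11] [  744.8 -1008.5    18. ]
scene or [  8.1 100.6] 15 [ 5 98  7  6] [  782.5 -1017.9    18. ]
scene or [310.6 144.1] 233 [297 135  29  18] [ 404.5 -151.7   18. ]
scene or [373.7 211.5] 95 [367 206  15  12] [496.6 106.2  18. ]
scene or [140.6 238.7] 474 [116 217  40  35] [ 875.  -304.4   18. ]
scene or [362.9 222.4] 99 [356 217  15  12] [538.1 101.3  18. ]
scene or [340.  245.5] 111 [333 239  15  14] [621.7  91.3  18. ]
scene or [327.9 257.6] 119 [321 251  15  14] [663.3  86.2  18. ]
scene blue [343.1 228.9] 2240 [301 190  89  85] [587.6  76.8  32. ]
scene red [165.9  53.5] 7099 [ 90   0 136 113] [ 403.8 -698.9   88. ]
scene red [234.8 115.4] 73 [230 111  10  11] [ 486.7 -340.1   88. ]
scene red [400.5 191. ] 148 [397 175   7  3
[... 1180 characters left out ...]
.2] 226 [452 102  30  27] [ 842.3 -433.    32. ]
top blue [287.9 204.5] 1951 [266 165  42  79] [575.4  75.1  32. ]
top red [583.9 275.3] 12645 [532 202 108 147] [ 393.1 -719.2   88. ]
top red [441.  238.4] 102 [435 234  13  10] [ 482.9 -344.3   88. ]
top red [267.8 263.8] 235 [259 248  19  34] [405.6 119.   88. ]
top blk [ 12.1 192.3] 185 [  0 187  30  10] [597. 885.  20.]
top blk [424.1 204.7] 81 [418 187  13  35] [ 584.7 -319.1   20. ]
top blk [259.6 200.6] 120 [256 188   8  26] [587.1 158.8  20. ]
top blk [186.1 244.4] 2643 [154 221  65  47] [455.8 363.7  20. ]
top blk [ 55.4 261.5] 1138 [ 40 239  32  46] [399.6 732.7  20. ]
top blk [ 22.9 366.8] 1418 [  0 345  62  44] [113.6 786.1  20. ]
```

```bash
python3 - <<'E'
import cv2,numpy as np
a=cv2.imread('pics/top0.png')
x=cv2.resize(a[150:290,140:340],(800,560),interpolation=cv2.INTER_CUBIC)
cv2.imwrite('pics/c1.png',x)
E
```

```text
(no output)
```

View pics/c1.png

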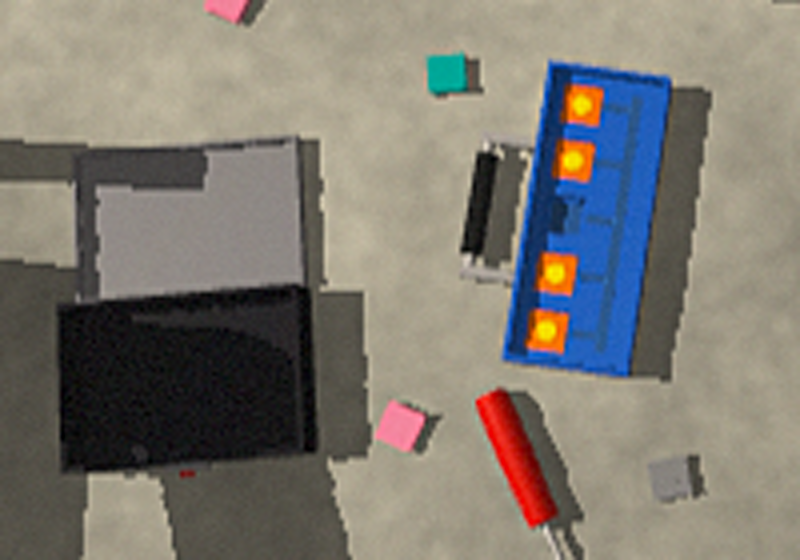

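Both cameras agree on the blocks within 1 mm, which gives tray centre (578,78), yaw -0.119 and grip (587.5,158.5). The black sleeve measures the same. The knob is at about (483.5,-344). I'll go to the knob first.

```bash
cat > go.py <<'E'
import sys
from h import *
from scipy.spatial.transform import Rotation as Ro
np.set_printoptions(precision=2,suppress=True)
s=sense();R=Ro.from_euler('xyz',s['tcp_rot']);p=s['eef_pos']
print('t%.1f'%s['clock'],'p',p,'rot',s['tcp_rot'],'F',s['contact_force'],'open %.1f grip %.1f q6 %.2f'%(s['opening']*85.4,s['grasp_force'],s['qpos'][5]))
if len(sys.argv)>3: print('delta tool',R.inv().apply(np.array(list(map(float,sys.argv[1:4])))-p))
E
python3 -m creep '[{"rz":-0.16},{"rz":-0.1626},{"hand":60}]' 40; python3 go.py 483.5 -344 130
python3 -m creep '[{"x":-16,"y":-52},{"x":-16,"y":-52},{"x":-16,"y":-52},{"x":-16,"y":-52},{"x":-16,"y":-52},{"x":-16,"y":-52},{"x":-16,"y":-52},{"x":-16,"y":-52},{"x":-16,"y":-52},{"x":-16,"y":-52},{"x":-16,"y":-52},{"x":-16,"y":-52},{"x":-16,"y":-52},{"x":-16,"y":-52},{"x":-16,"y":-52},{"x":-16,"y":-52},{"x":-16,"y":-52},{"x":-16,"y":-52},{},{}]'; python3 go.py 483.5 -344 130
```

```text
t0.2 p [194.62 593.64 230.84] rot [-3.14  0.    2.82] F [ 0.1  -0.24  0.85] open 85.5 grip 0.0 q6 -0.00
delta tool [-566.59 -800.91  101.53]
t0.2 p [194.62 593.64 230.84] rot [-3.14  0.    2.82] F [ 0.1  -0.24  0.85] open 85.5 grip 0.0 q6 -0.00
delta tool [-566.59 -800.91  101.53]schema error: expected keys x, y, z, rx, ry, rz, hand
schema error: expected keys x, y, z, rx, ry, rz, hand
```

```bash
python3 -m creep '[{"x":0,"y":0,"z":0,"rx":0,"ry":0,"rz":-0.16,"hand":60},{"x":0,"y":0,"z":0,"rx":0,"ry":0,"rz":-0.1626,"hand":60},{"x":0,"y":0,"z":0,"rx":0,"ry":0,"rz":0,"hand":60}]' 40; python3 go.py 483.5 -344 130
```

```text
clock: 0.57
eef_pos: [194.7, 593.8, 231.1]
tcp_rot: [-3.141, -0.0, -3.137]
contact_force: [-0.0, 0.6, 0.2]
opening: 0.702
grasp_force: 0.0
t0.6 p [194.67 593.77 231.09] rot [-3.14 -0.   -3.14] F [-0.    0.57  0.18] open 59.9 grip 0.0 q6 -0.32
delta tool [-284.39 -939.1   101.4 ]
```

```bash
python3 -m creep '[{"x":-15,"y":-52,"z":0,"rx":0,"ry":0,"rz":0,"hand":60},{"x":-16,"y":-52,"z":0,"rx":0,"ry":0,"rz":0,"hand":60},{"x":-16,"y":-52,"z":0,"rx":0,"ry":0,"rz":0,"hand":60},{"x":-16,"y":-52,"z":0,"rx":0,"ry":0,"rz":0,"hand":60},{"x":-16,"y":-52,"z":0,"rx":0,"ry":0,"rz":0,"hand":60},{"x":-16,"y":-52,"z":0,"rx":0,"ry":0,"rz":0,"hand":60},{"x":-16,"y":-52,"z":0,"rx":0,"ry":0,"rz":0,"hand":60},{"x":-16,"y":-52,"z":0,"rx":0,"ry":0,"rz":0,"hand":60},{"x":-16,"y":-52,"z":0,"rx":0,"ry":0,"rz":0,"hand":60},{"x":-16,"y":-52,"z":0,"rx":0,"ry":0,"rz":0,"hand":60},{"x":-16,"y":-52,"z":0,"rx":0,"ry":0,"rz":0,"hand":60},{"x":-16,"y":-52,"z":0,"rx":0,"ry":0,"rz":0,"hand":60},{"x":-16,"y":-52,"z":0,"rx":0,"ry":0,"rz":0,"hand":60},{"x":-16,"y":-52,"z":0,"rx":0,"ry":0,"rz":0,"hand":60},{"x":-16,"y":-52,"z":0,"rx":0,"ry":0,"rz":0,"hand":60},{"x":-16,"y":-52,"z":0,"rx":0,"ry":0,"rz":0,"hand":60},{"x":-16,"y":-52,"z":0,"rx":0,"ry":0,"rz":0,"hand":60},{"x":-15,"y":-52,"z":0,"rx":0,"ry":0,"rz":0,"hand":60},{"x":0,"y":0,"z":0,"rx":0,"ry":0,"rz":0,"hand":60}]' >/dev/null; python3 go.py 483.5 -344 62
```

```text
t3.0 p [ 486.74 -343.68  230.86] rot [-3.14  0.    3.14] F [-0.92  0.47 -0.69] open 60.2 grip 0.0 q6 -2.19
delta tool [  3.31  -0.17 168.86]
```

Moves track well. Next I descend to the knob, grip it, and pull it up.

```bash
python3 -m creep '[{"x":3,"y":0,"z":40,"rx":0,"ry":0,"rz":0,"hand":55},{"x":0,"y":0,"z":40,"rx":0,"ry":0,"rz":0,"hand":55},{"x":0,"y":0,"z":40,"rx":0,"ry":0,"rz":0,"hand":55},{"x":0,"y":0,"z":30,"rx":0,"ry":0,"rz":0,"hand":55},{"x":0,"y":0,"z":17,"rx":0,"ry":0,"rz":0,"hand":55},{"x":0,"y":0,"z":0,"rx":0,"ry":0,"rz":0,"hand":55},{"x":0,"y":0,"z":0,"rx":0,"ry":0,"rz":0,"hand":10},{"x":0,"y":0,"z":0,"rx":0,"ry":0,"rz":0,"hand":10},{"x":0,"y":0,"z":0,"rx":0,"ry":0,"rz":0,"hand":10},{"x":0,"y":0,"z":0,"rx":0,"ry":0,"rz":0,"hand":10},{"x":0,"y":0,"z":0,"rx":0,"ry":0,"rz":0,"hand":10}]' 40; python3 go.py
```

```text
clock: 4.32
eef_pos: [484.1, -345.9, 66.9]
tcp_rot: [-3.133, 0.004, -3.135]
contact_force: [-7.5, -23.6, -0.3]
opening: 0.332
grasp_force: 40.2
t4.3 p [ 484.09 -345.89   66.95] rot [-3.13  0.   -3.14] F [ -7.51 -23.58  -0.33] open 28.4 grip 40.2 q6 -2.19
```

```bash
python3 -m creep '[{"x":1,"y":-3,"z":0,"rx":0,"ry":0,"rz":0,"hand":10},{"x":0,"y":0,"z":-5,"rx":0,"ry":0,"rz":0,"hand":10},{"x":0,"y":0,"z":-5,"rx":0,"ry":0,"rz":0,"hand":10},{"x":0,"y":0,"z":-4,"rx":0,"ry":0,"rz":0,"hand":10},{"x":0,"y":0,"z":-4,"rx":0,"ry":0,"rz":0,"hand":10},{"x":0,"y":0,"z":0,"rx":0,"ry":0,"rz":0,"hand":10},{"x":0,"y":0,"z":0,"rx":0,"ry":0,"rz":0,"hand":10}]' 40; python3 go.py
python3 -m creep '[{"x":0,"y":0,"z":0,"rx":0,"ry":0,"rz":0,"hand":55},{"x":0,"y":0,"z":0,"rx":0,"ry":0,"rz":0,"hand":55},{"x":0,"y":0,"z":0,"rx":0,"ry":0,"rz":0,"hand":55},{"x":0,"y":0,"z":-40,"rx":0,"ry":0,"rz":0,"hand":55},{"x":0,"y":0,"z":-40,"rx":0,"ry":0,"rz":0,"hand":55},{"x":0,"y":0,"z":-40,"rx":0,"ry":0,"rz":0,"hand":55},{"x":0,"y":0,"z":-40,"rx":0,"ry":0,"rz":0,"hand":30},{"x":-10,"y":50,"z":0,"rx":0,"ry":0,"rz":0,"hand":30},{"x":-10,"y":50,"z":0,"rx":0,"ry":0,"rz":0,"hand":30},{"x":-10,"y":50,"z":0,"rx":0,"ry":0,"rz":0,"hand":30},{"x":-10,"y":50,"z":0,"rx":0,"ry":0,"rz":0,"hand":30},{"x":-10,"y":50,"z":0,"rx":0,"ry":0,"rz":0,"hand":30},{"x":-10,"y":50,"z":0,"rx":0,"ry":0,"rz":0,"hand":30},{"x":-10,"y":50,"z":0,"rx":0,"ry":0,"rz":0,"hand":30},{"x":-10,"y":50,"z":0,"rx":0,"ry":0,"rz":0,"hand":30},{"x":-10,"y":50,"z":0,"rx":0,"ry":0,"rz":0,"hand":30},{"x":0,"y":0,"z":0,"rx":0,"ry":0,"rz":0,"hand":30}]' 40
python3 go.py 587.5 158.5 3; python3 - <<'E'
from h import *
for n in('scene','top'):
    im=snap(n,n+'1.png')
    for c,a,b in blobs(im,(0,170,120),(4,255,255),20,(200,90,480,260))[1]: print(n,'red',c,a,b,ray(n,c,84),ray(n,c,100))
    for c,a,b in blobs(im,(4,120,150),(28,255,255),12,(270,160,400,270))[1]: print(n,'or',c,a,ray(n,c,18))
E
```

```text
clock: 5.2
eef_pos: [483.8, -346.1, 83.2]
tcp_rot: [-3.137, 0.004, -3.136]
contact_force: [5.4, -12.6, -14.8]
opening: 0.333
grasp_force: 45.1
t5.2 p [ 483.83 -346.14   83.19] rot [-3.14  0.   -3.14] F [  5.39 -12.6  -14.79] open 28.5 grip 45.1 q6 -2.20
clock: 7.32
eef_pos: [569.7, 110.3, 242.5]
tcp_rot: [3.141, 0.0, -3.132]
contact_force: [1.0, -0.1, 0.5]
opening: 0.349
grasp_force: 0.0
t7.3 p [569.72 110.25 242.45] rot [ 3.14  0.   -3.13] F [ 1.05 -0.11  0.49] open 29.8 grip 0.0 q6 -1.39
delta tool [-18.14  47.87 239.5 ]
scene red [400.3 190.9] 158 [397 175   7  32] [453.0260606  145.10781169  84.        ] [464.66450391 149.04433541 100.        ]
scene or [373.7 211.5] 95 [496.56003757 106.2350574   18.        ]
scene or [362.9 222.5] 98 [538.38016409 101.43411918  18.        ]
scene or [340.  245.5] 111 [621.71212132  91.31257278  18.        ]
scene or [327.9 257.7] 118 [663.52669739  86.31376686  18.        ]
top or [286.6 175.1] 50 [665.11637912  82.85149646  18.        ]
top or [367.4 261.2] 119 [ 419.1457596 -155.107225    18.       ]
```

```bash
python3 - <<'E'
import cv2,numpy as np
from h import *
im=cv2.imread('pics/scene0.png');im1=cv2.imread('pics/scene1.png')
for i in(im,im1):
    h=cv2.cvtColor(i,cv2.COLOR_BGR2HSV);m=cv2.inRange(h,(0,150,100),(8,255,255))|cv2.inRange(h,(172,150,100),(180,255,255))
    m=m[95:130,220:255];ys,xs=np.nonzero(m);print(len(xs),xs.mean()+220,ys.mean()+95,ys.min()+95,ys.max()+95) if len(xs) else print(0)
o=np.hstack([im[80:170,190:280],im1[80:170,190:280]]);cv2.imwrite('pics/k.png',cv2.resize(o,None,fx=4,fy=4,interpolation=cv2.INTER_CUBIC))
print(proj('scene',(484,-346,79)),proj('scene',(484,-346,95)))
E
```

```text
103 234.2233009708738 116.02912621359224 111 122
92 232.92391304347825 111.52173913043478 106 117
[234.46509899 116.44336102] [233.35134814 112.01096928]
```

View pics/k.png

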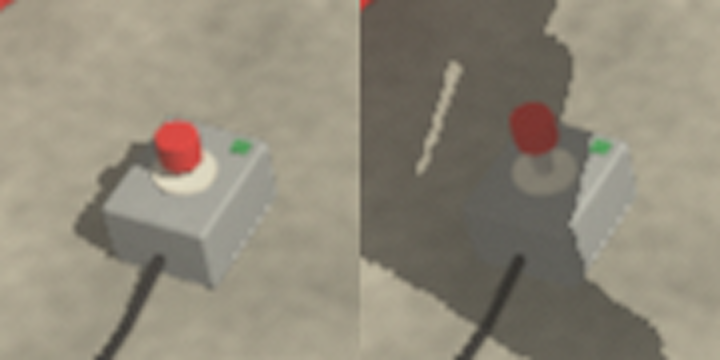

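The knob is out: its head moved from (234,116) to (233,111.5), as 16 mm of travel predicts. Next is the tray grip.

```bash
python3 -m creep '[{"x":-18,"y":48,"z":0,"rx":0,"ry":0,"rz":0,"hand":30},{"x":0,"y":0,"z":40,"rx":0,"ry":0,"rz":0.129,"hand":30},{"x":0,"y":0,"z":50,"rx":0,"ry":0,"rz":0,"hand":30},{"x":0,"y":0,"z":50,"rx":0,"ry":0,"rz":0,"hand":30},{"x":0,"y":0,"z":40,"rx":0,"ry":0,"rz":0,"hand":30},{"x":0,"y":0,"z":0,"rx":0,"ry":0,"rz":0,"hand":30},{"x":0,"y":0,"z":0,"rx":0,"ry":0,"rz":0,"hand":30}]' >/dev/null; python3 go.py 587.5 158.5 3
```

```text
t8.3 p [588.24 154.57  63.81] rot [3.14 0.   3.02] F [-0.53 -0.35  1.08] open 30.2 grip 0.0 q6 -1.19
delta tool [ 1.31  3.78 60.81]
```

```bash
python3 -m creep '[{"x":1,"y":4,"z":0,"rx":0,"ry":0,"rz":0,"hand":30},{"x":0,"y":0,"z":20,"rx":0,"ry":0,"rz":0,"hand":30},{"x":0,"y":0,"z":20,"rx":0,"ry":0,"rz":0,"hand":30},{"x":0,"y":0,"z":12,"rx":0,"ry":0,"rz":0,"hand":30},{"x":0,"y":0,"z":7,"rx":0,"ry":0,"rz":0,"hand":30},{"x":0,"y":0,"z":0,"rx":0,"ry":0,"rz":0,"hand":30},{"x":0,"y":0,"z":0,"rx":0,"ry":0,"rz":0,"hand":5},{"x":0,"y":0,"z":0,"rx":0,"ry":0,"rz":0,"hand":5},{"x":0,"y":0,"z":0,"rx":0,"ry":0,"rz":0,"hand":5},{"x":0,"y":0,"z":0,"rx":0,"ry":0,"rz":0,"hand":5},{"x":0,"y":0,"z":0,"rx":0,"ry":0,"rz":0,"hand":5}]' 60;  python3 go.py 587.5 158.5 3
```

```text
clock: 9.68
eef_pos: [587.1, 159.4, 3.6]
tcp_rot: [3.141, 0.001, 3.018]
contact_force: [0.4, -0.9, 2.9]
opening: 0.163
grasp_force: 58.9
t9.7 p [587.07 159.35   3.65] rot [3.14 0.   3.02] F [ 0.38 -0.87  2.91] open 13.9 grip 58.9 q6 -1.19
delta tool [-0.53 -0.79  0.65]
```

```bash
python3 -m creep '[{"x":0,"y":-4.7,"z":-23.6,"rx":0,"ry":0,"rz":0,"hand":5},{"x":0,"y":-8.4,"z":-20.5,"rx":0,"ry":0,"rz":0,"hand":5},{"x":0,"y":-11.8,"z":-18.8,"rx":0,"ry":0,"rz":0,"hand":5},{"x":0,"y":-14.9,"z":-16.3,"rx":0,"ry":0,"rz":0,"hand":5},{"x":0,"y":-17.5,"z":-13.6,"rx":0,"ry":0,"rz":0,"hand":5},{"x":0,"y":-19.6,"z":-10.3,"rx":0,"ry":0,"rz":0,"hand":5},{"x":0,"y":-21,"z":-6.8,"rx":0,"ry":0,"rz":0,"hand":5},{"x":0,"y":-22,"z":-3,"rx":0,"ry":0,"rz":0,"hand":5},{"x":0,"y":-22,"z":0.9,"rx":0,"ry":0,"rz":0,"hand":5},{"x":0,"y":0,"z":0,"rx":0,"ry":0,"rz":0,"hand":5}]' 60; python3 - <<'E'
from h import *
a=snap('scene');b=snap('top')
o=np.hstack([a[130:330,220:470],b[110:310,220:470]]);cv2.imwrite('pics/f1.png',cv2.resize(o,(800,320))[:,:,::-1])
E
```

```text
clock: 10.92
eef_pos: [568.6, 16.5, 114.8]
tcp_rot: [-3.141, -0.001, 3.016]
contact_force: [0.5, 0.3, -3.5]
opening: 0.159
grasp_force: 58.6
```

View pics/f1.png

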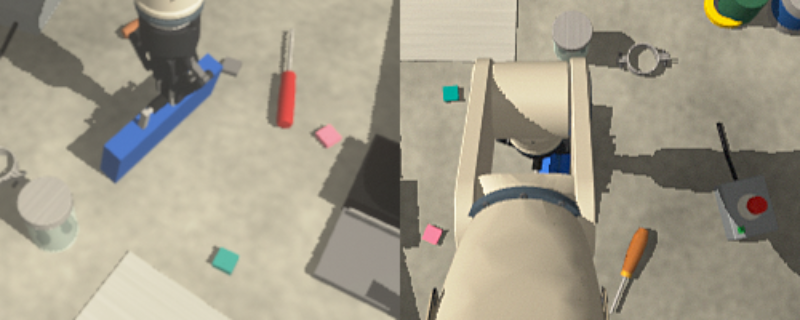

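The tray stands on its plain wall (scene crop, around (160,120)), clear of the jar. I'll go on tipping it face down.

```bash
python3 -m creep '[{"x":0,"y":-22,"z":-0.9,"rx":0,"ry":0,"rz":0,"hand":5},{"x":0,"y":-22,"z":3,"rx":0,"ry":0,"rz":0,"hand":5},{"x":0,"y":-21,"z":6.8,"rx":0,"ry":0,"rz":0,"hand":5},{"x":0,"y":-19.6,"z":10.3,"rx":0,"ry":0,"rz":0,"hand":5},{"x":0,"y":-17.5,"z":13.6,"rx":0,"ry":0,"rz":0,"hand":5},{"x":0,"y":-14.9,"z":16.3,"rx":0,"ry":0,"rz":0,"hand":5},{"x":0,"y":-11.8,"z":18.8,"rx":0,"ry":0,"rz":0,"hand":5},{"x":0,"y":-8.4,"z":20.5,"rx":0,"ry":0,"rz":0,"hand":5},{"x":0,"y":-4.7,"z":21.6,"rx":0,"ry":0,"rz":0,"hand":5},{"x":0,"y":0,"z":0,"rx":0,"ry":0,"rz":0,"hand":5}]' 60; python3 - <<'E'
from h import *
a=snap('scene');b=snap('top')
o=np.hstack([a[130:330,150:400],b[110:310,220:470]]);cv2.imwrite('pics/f2.png',cv2.resize(o,(800,320))[:,:,::-1])
E
```

```text
clock: 12.28
eef_pos: [550.6, -121.8, 3.4]
tcp_rot: [3.141, -0.004, 3.018]
contact_force: [-1.5, 2.3, 1.5]
opening: 0.161
grasp_force: 59.7
```

View pics/f2.png

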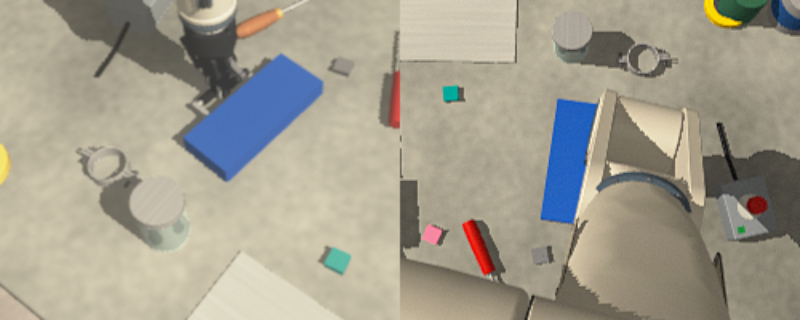

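The tray is face down (scene crop (255,120)). Now rap it.

```bash
for i in 1 2 3; do python3 -m creep '[{"x":0,"y":8,"z":-24,"rx":0,"ry":0,"rz":0,"hand":5},{"x":0,"y":9,"z":-27,"rx":0,"ry":0,"rz":0,"hand":5},{"x":0,"y":0,"z":0,"rx":0,"ry":0,"rz":0,"hand":5},{"x":0,"y":-17,"z":51,"rx":0,"ry":0,"rz":0,"hand":5},{"x":0,"y":0,"z":0,"rx":0,"ry":0,"rz":0,"hand":5},{"x":0,"y":0,"z":0,"rx":0,"ry":0,"rz":0,"hand":5}]' 60 | grep -E 'clock|eef|contact|grasp'; done
```

```text
clock: 13.12
eef_pos: [551.3, -122.3, 5.2]
contact_force: [-0.1, -0.4, -1.2]
grasp_force: 60.4
clock: 13.88
eef_pos: [551.3, -122.3, 5.2]
contact_force: [-0.7, 0.1, -1.6]
grasp_force: 60.7
clock: 14.62
eef_pos: [551.4, -122.3, 5.3]
contact_force: [-0.8, 1.0, -1.3]
grasp_force: 60.9
```

```bash
python3 -m creep '[{"x":0,"y":8,"z":-24,"rx":0,"ry":0,"rz":0,"hand":5},{"x":0,"y":9,"z":-27,"rx":0,"ry":0,"rz":0,"hand":5},{"x":0,"y":3,"z":-10,"rx":0,"ry":0,"rz":0,"hand":5},{"x":0,"y":0,"z":0,"rx":0,"ry":0,"rz":0,"hand":75},{"x":0,"y":0,"z":0,"rx":0,"ry":0,"rz":0,"hand":75},{"x":0,"y":0,"z":0,"rx":0,"ry":0,"rz":0,"hand":75},{"x":0,"y":0,"z":-20,"rx":0,"ry":0,"rz":0,"hand":30},{"x":0,"y":-20,"z":0,"rx":0,"ry":0,"rz":0,"hand":30},{"x":0,"y":0,"z":0,"rx":0,"ry":0,"rz":0,"hand":30},{"x":0,"y":0,"z":30,"rx":0,"ry":0,"rz":0,"hand":30},{"x":0,"y":0,"z":30,"rx":0,"ry":0,"rz":0,"hand":30},{"x":0,"y":0,"z":20,"rx":0,"ry":0,"rz":0,"hand":30},{"x":0,"y":0,"z":1,"rx":0,"ry":0,"rz":0,"hand":30},{"x":0,"y":0,"z":0,"rx":0,"ry":0,"rz":0,"hand":5},{"x":0,"y":0,"z":0,"rx":0,"ry":0,"rz":0,"hand":5},{"x":0,"y":0,"z":0,"rx":0,"ry":0,"rz":0,"hand":5},{"x":0,"y":0,"z":0,"rx":0,"ry":0,"rz":0,"hand":5},{"x":0,"y":0,"z":0,"rx":0,"ry":0,"rz":0,"hand":5}]' 60; python3 go.py
```

```text
clock: 16.88
eef_pos: [552.0, -122.4, 5.5]
tcp_rot: [-3.141, 0.0, 3.018]
contact_force: [-0.6, -1.2, -1.5]
opening: 0.162
grasp_force: 58.5
t16.9 p [ 552.04 -122.45    5.51] rot [-3.14  0.    3.02] F [-0.56 -1.21 -1.47] open 13.9 grip 58.5 q6 -1.67
```

```bash
python3 -m creep '[{"x":0,"y":4.7,"z":-21.6,"rx":0,"ry":0,"rz":0,"hand":5},{"x":0,"y":8.4,"z":-20.5,"rx":0,"ry":0,"rz":0,"hand":5},{"x":0,"y":11.8,"z":-18.8,"rx":0,"ry":0,"rz":0,"hand":5},{"x":0,"y":14.9,"z":-16.3,"rx":0,"ry":0,"rz":0,"hand":5},{"x":0,"y":17.5,"z":-13.6,"rx":0,"ry":0,"rz":0,"hand":5},{"x":0,"y":19.6,"z":-10.3,"rx":0,"ry":0,"rz":0,"hand":5},{"x":0,"y":21,"z":-6.8,"rx":0,"ry":0,"rz":0,"hand":5},{"x":0,"y":22,"z":-3,"rx":0,"ry":0,"rz":0,"hand":5},{"x":0,"y":22,"z":0,"rx":0,"ry":0,"rz":0,"hand":5},{"x":0,"y":0,"z":-20,"rx":0,"ry":0,"rz":0,"hand":5},{"x":0,"y":20,"z":-20,"rx":0,"ry":0,"rz":0,"hand":5},{"x":0,"y":30,"z":-20,"rx":0,"ry":0,"rz":0,"hand":5},{"x":0,"y":30,"z":0,"rx":0,"ry":0,"rz":0,"hand":5},{"x":0,"y":30,"z":0,"rx":0,"ry":0,"rz":0,"hand":5},{"x":0,"y":0,"z":0,"rx":0,"ry":0,"rz":0,"hand":5}]' 60; python3 go.py; python3 - <<'E'
from h import *
a=snap('scene');b=snap('top')
o=np.hstack([a[110:310,190:440],b[110:310,220:470]]);cv2.imwrite('pics/f3.png',cv2.resize(o,(800,320))[:,:,::-1])
for n,im in(('scene',a),('top',b)):
    for c,A,bb in blobs(im,(4,120,150),(28,255,255),8,(230,130,410,270))[1]: print(n,c,A,bb,ray(n,c,10).round(1))
E
```

```text
clock: 18.75
eef_pos: [582.5, 130.6, 175.5]
tcp_rot: [3.141, -0.001, 3.021]
contact_force: [-0.1, 0.0, -2.5]
opening: 0.162
grasp_force: 58.9
t18.8 p [582.49 130.59 175.53] rot [ 3.14 -0.    3.02] F [-0.1   0.04 -2.53] open 13.8 grip 58.9 q6 -1.23
scene [310.6 144.2] 234 [297 135  29  18] [ 399.  -156.1   10. ]
scene [326.2 179.6] 117 [319 174  15  13] [476.5 -49.1  10. ]
scene [315.3 189.1] 119 [308 183  15  13] [517.7 -54.4  10. ]
scene [292.  209.7] 125 [285 204  16  14] [602.1 -64.7  10. ]
scene [280.5 220.4] 140 [273 214  16  14] [643.  -68.6  10. ]
top [338.2 184.7] 94 [334 180  10  11] [641.  -69.8  10. ]
top [336.6 198.1] 85 [332 193  10  11] [600.8 -65.6  10. ]
top [332.5 226.8] 96 [328 221  10  12] [516.  -54.8  10. ]
top [330.6 241.2] 99 [326 236  11  11] [474.2 -49.9  10. ]
top [367.4 261.2] 121 [362 252  12  18] [ 419.3 -156.1   10. ]
```

View pics/f3.png

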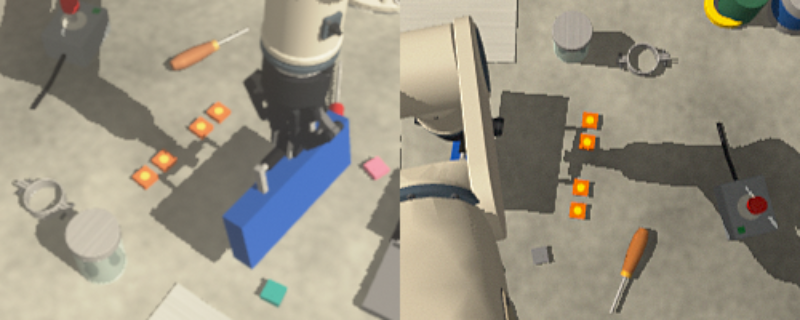

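All four blocks lie in a row on the counter at about (475,-50), (517,-55), (601,-65) and (642,-69), and both cameras agree. I'll lay the tray back where it stood, right way up.

```bash
python3 -m creep '[{"x":0,"y":-15,"z":0,"rx":0,"ry":0,"rz":0,"hand":5},{"x":0,"y":-15,"z":0,"rx":0,"ry":0,"rz":0,"hand":5},{"x":0,"y":-15,"z":0,"rx":0,"ry":0,"rz":0,"hand":5},{"x":0,"y":-15,"z":0,"rx":0,"ry":0,"rz":0,"hand":5},{"x":0,"y":-15,"z":0,"rx":0,"ry":0,"rz":0,"hand":5},{"x":0,"y":-15,"z":0,"rx":0,"ry":0,"rz":0,"hand":5},{"x":0,"y":-12,"z":10,"rx":0,"ry":0,"rz":0,"hand":5},{"x":0,"y":-8,"z":10,"rx":0,"ry":0,"rz":0,"hand":5},{"x":0,"y":0,"z":15,"rx":0,"ry":0,"rz":0,"hand":5},{"x":0,"y":0,"z":10,"rx":0,"ry":0,"rz":0,"hand":5},{"x":0,"y":0,"z":10,"rx":0,"ry":0,"rz":0,"hand":5},{"x":0,"y":0,"z":5,"rx":0,"ry":0,"rz":0,"hand":5},{"x":0,"y":0,"z":0,"rx":0,"ry":0,"rz":0,"hand":5},{"x":0,"y":0,"z":0,"rx":0,"ry":0,"rz":0,"hand":5}]' 60; python3 go.py 570 17 114.5
```

```text
clock: 20.6
eef_pos: [569.6, 18.6, 116.3]
tcp_rot: [3.141, 0.001, 3.019]
contact_force: [0.2, 0.0, -3.3]
opening: 0.165
grasp_force: 58.9
t20.6 p [569.56  18.59 116.27] rot [3.14 0.   3.02] F [ 0.18  0.02 -3.27] open 14.1 grip 58.9 q6 -1.42
delta tool [-0.63 -1.53  1.77]
```

```bash
python3 -m creep '[{"x":0,"y":0,"z":1,"rx":0,"ry":0,"rz":0,"hand":5},{"x":0,"y":22,"z":0,"rx":0,"ry":0,"rz":0,"hand":5},{"x":0,"y":22,"z":3,"rx":0,"ry":0,"rz":0,"hand":5},{"x":0,"y":21,"z":6.8,"rx":0,"ry":0,"rz":0,"hand":5},{"x":0,"y":19.6,"z":10.3,"rx":0,"ry":0,"rz":0,"hand":5},{"x":0,"y":17.5,"z":13.6,"rx":0,"ry":0,"rz":0,"hand":5},{"x":0,"y":14.9,"z":16.3,"rx":0,"ry":0,"rz":0,"hand":5},{"x":0,"y":11.8,"z":18.8,"rx":0,"ry":0,"rz":0,"hand":5},{"x":0,"y":8.4,"z":20.5,"rx":0,"ry":0,"rz":0,"hand":5},{"x":0,"y":4.7,"z":21.6,"rx":0,"ry":0,"rz":0,"hand":5},{"x":0,"y":0,"z":0,"rx":0,"ry":0,"rz":0,"hand":5},{"x":0,"y":0,"z":0,"rx":0,"ry":0,"rz":0,"hand":28},{"x":0,"y":0,"z":0,"rx":0,"ry":0,"rz":0,"hand":28},{"x":0,"y":0,"z":0,"rx":0,"ry":0,"rz":0,"hand":28},{"x":0,"y":0,"z":-30,"rx":0,"ry":0,"rz":0,"hand":28},{"x":0,"y":0,"z":-50,"rx":0,"ry":0,"rz":0,"hand":40},{"x":0,"y":0,"z":-50,"rx":0,"ry":0,"rz":0,"hand":50}]' 60; python3 go.py 642 -69 100; python3 - <<'E'
from h import *
a=snap('scene');b=snap('top')
o=np.hstack([a[110:310,190:440],b[110:310,220:470]]);cv2.imwrite('pics/f4.png',cv2.resize(o,(800,320))[:,:,::-1])
for n,im in(('scene',a),('top',b)):
    for c,A,bb in blobs(im,(4,120,150),(28,255,255),8,(230,130,410,270))[1]: print(n,c,A,bb,ray(n,c,10).round(1))
E
```

```text
clock: 22.72
eef_pos: [586.5, 159.1, 135.8]
tcp_rot: [-3.141, -0.0, 3.018]
contact_force: [0.5, -0.7, -0.5]
opening: 0.586
grasp_force: 0.0
t22.7 p [586.47 159.07 135.79] rot [-3.14 -0.    3.02] F [ 0.54 -0.68 -0.52] open 50.0 grip 0.0 q6 -1.19
delta tool [ -83.18 -219.5    35.79]
scene [310.6 144.1] 235 [297 135  29  18] [ 398.7 -156.3   10. ]
scene [326.2 179.6] 115 [319 174  15  13] [476.5 -49.1  10. ]
scene [315.3 189.2] 120 [308 183  15  14] [517.9 -54.2  10. ]
scene [291.8 211.1] 89 [285 206  14  11] [605.7 -62.6  10. ]
scene [280.4 220.4] 139 [273 214  16  14] [643.1 -68.8  10. ]
top [338.1 184.8] 96 [333 180  11  11] [640.7 -69.5  10. ]
top [335.2 195.8] 38 [332 193   9   7] [607.5 -61.4  10. ]
top [332.5 226.9] 95 [328 222  10  11] [515.7 -54.8  10. ]
top [330.6 241.2] 98 [326 236  11  11] [474.2 -49.9  10. ]
top [367.4 261.2] 121 [362 252  12  18] [ 419.3 -156.1   10. ]
```

View pics/f4.png

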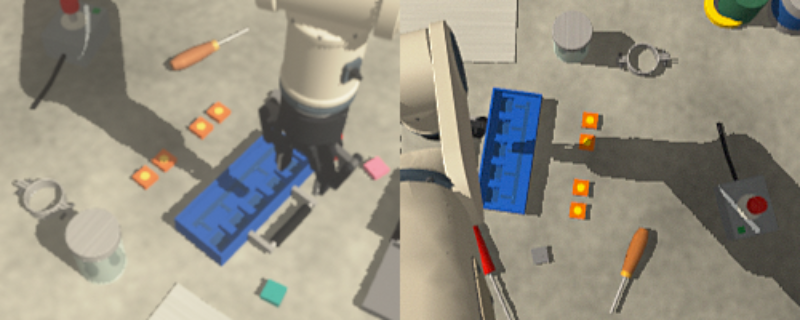

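The tray lies flat, right way up and empty. Next is the first block at (642,-69).

```bash
python3 -m creep '[{"x":-20.8,"y":-54.9,"z":0,"rx":0,"ry":0,"rz":0,"hand":50},{"x":-20.8,"y":-54.9,"z":0,"rx":0,"ry":0,"rz":0,"hand":50},{"x":-20.8,"y":-54.9,"z":0,"rx":0,"ry":0,"rz":0,"hand":50},{"x":-20.8,"y":-54.9,"z":0,"rx":0,"ry":0,"rz":0,"hand":50},{"x":0,"y":0,"z":40,"rx":0,"ry":0,"rz":0,"hand":50},{"x":0,"y":0,"z":40,"rx":0,"ry":0,"rz":0,"hand":50},{"x":0,"y":0,"z":0,"rx":0,"ry":0,"rz":0,"hand":50},{"x":0,"y":0,"z":0,"rx":0,"ry":0,"rz":0,"hand":50}]' >/dev/null; python3 go.py 642 -69 1.5;  python3 - <<'E'
from h import *
im=snap('top','t5.png')
m,bs=blobs(im,(0,0,0),(180,255,50),300,(100,150,245,290))
for c,A,b in bs: print(c,A,b,ray('top',c,30).round(1))
cv2.imwrite('pics/case.png',cv2.resize(im[160:290,130:250],None,fx=4.6,fy=4.6,interpolation=cv2.INTER_CUBIC)[:,:,::-1])
E
```

```text
t23.8 p [642.99 -68.83  55.36] rot [3.14 0.   3.02] F [ 0.55 -0.59  0.03] open 50.3 grip 0.0 q6 -1.56
delta tool [ 1.01 -0.29 53.86]
[186.1 244.3] 2692 [154 221  65  47] [455.6 360.4  30. ]
```

View pics/case.png

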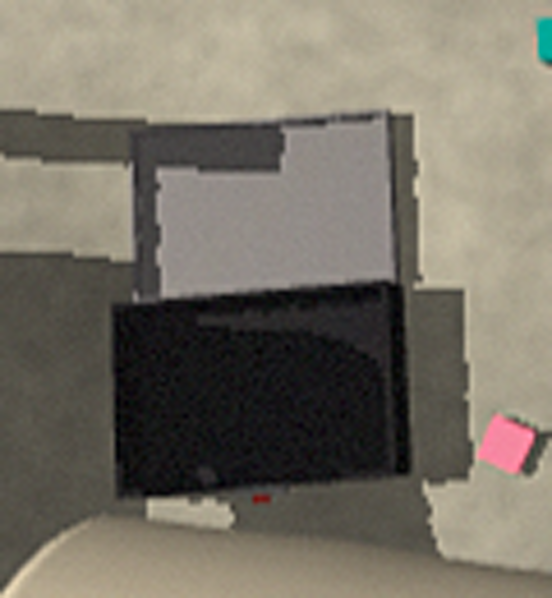

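```bash
python3 - <<'E'
from h import *
np.set_printoptions(precision=1,suppress=True)
f=lambda u,v,z:ray('top',(u/4.6+130,v/4.6+160),z)
TL,BL=f(113,303,40),f(119,496,40);TRg,BRg=f(400,286,0),f(409,470,0);TRr=f(388,286,40)
BRr=f(391,474,40)
print(TL,BL,TRg,BRg,TRr,BRr)
print('w',np.linalg.norm(TL-TRr),np.linalg.norm(BL-BRr),'d',np.linalg.norm(TL-BL),'ctr',(TL+BL+TRr+BRr)/4)
E
python3 -m creep '[{"x":1,"y":0,"z":20,"rx":0,"ry":0,"rz":0,"hand":50},{"x":0,"y":0,"z":20,"rx":0,"ry":0,"rz":0,"hand":50},{"x":0,"y":0,"z":13,"rx":0,"ry":0,"rz":0,"hand":50},{"x":0,"y":0,"z":0,"rx":0,"ry":0,"rz":0,"hand":50},{"x":0,"y":0,"z":0,"rx":0,"ry":0,"rz":0,"hand":10},{"x":0,"y":0,"z":0,"rx":0,"ry":0,"rz":0,"hand":10},{"x":0,"y":0,"z":0,"rx":0,"ry":0,"rz":0,"hand":10},{"x":0,"y":0,"z":0,"rx":0,"ry":0,"rz":0,"hand":10},{"x":0,"y":0,"z":0,"rx":0,"ry":0,"rz":0,"hand":10}]' 40; python3 go.py
```

```text
[505.2 450.3  40. ] [388.2 436.6  40. ] [523.6 284.3   0. ] [407.6 271.6   0. ] [519.2 281.4  40. ] [404.8 272.5  40. ]
w 169.50308859790343 164.9750895735872 d 117.88027163727874 ctr [454.4 360.2  40. ]
clock: 25.0
eef_pos: [641.7, -68.8, 1.8]
tcp_rot: [-3.142, 0.001, 3.018]
contact_force: [-1.0, 0.3, 4.7]
opening: 0.314
grasp_force: 39.8
t25.0 p [641.69 -68.83   1.77] rot [-3.14  0.    3.02] F [-0.97  0.34  4.73] open 26.8 grip 39.8 q6 -1.56
```

The block is gripped at 26.8 mm. The case's deep half is centred at about (455,361) with yaw 0.11. Its rim measures 118 x 167 mm against a nominal 120 x 170. Carry the block over.

```bash
cat > case.py <<'E'
from h import *
im=snap('scene'); 
m,bs=blobs(im,(0,0,0),(180,255,60),150,(405,180,560,350))
print('scene',[(c,A,ray('scene',c,20).round(1)) for c,A,b in bs])
im=snap('top'); m,bs=blobs(im,(0,0,0),(180,255,50),300,(100,150,245,290))
print('top',[(c,A,ray('top',c,30).round(1)) for c,A,b in bs])
E
python3 -m creep '[{"x":0,"y":0,"z":-40,"rx":0,"ry":0,"rz":0,"hand":10},{"x":0,"y":0,"z":-50,"rx":0,"ry":0,"rz":0,"hand":10},{"x":0,"y":0,"z":-40,"rx":0,"ry":0,"rz":0,"hand":10}]' 40|tail -2; python3 case.py
python3 -m creep '[{"x":21.9,"y":44.7,"z":0,"rx":0,"ry":0,"rz":0,"hand":10},{"x":21.9,"y":44.7,"z":0,"rx":0,"ry":0,"rz":0,"hand":10},{"x":21.9,"y":44.7,"z":0,"rx":0,"ry":0,"rz":0,"hand":10},{"x":21.9,"y":44.7,"z":0,"rx":0,"ry":0,"rz":0,"hand":10},{"x":21.9,"y":44.7,"z":0,"rx":0,"ry":0,"rz":0,"hand":10},{"x":21.9,"y":44.7,"z":0,"rx":0,"ry":0,"rz":0,"hand":10},{"x":21.9,"y":44.7,"z":0,"rx":0,"ry":0,"rz":0,"hand":10},{"x":21.9,"y":44.7,"z":0,"rx":0,"ry":0,"rz":0,"hand":10},{"x":21.9,"y":44.7,"z":0,"rx":0,"ry":0,"rz":0,"hand":10},{"x":21.9,"y":44.7,"z":0,"rx":0,"ry":0,"rz":0,"hand":10},{"x":0,"y":0,"z":20,"rx":0,"ry":0,"rz":0,"hand":10},{"x":0,"y":0,"z":0,"rx":0,"ry":0,"rz":0,"hand":10}]' 40 >/dev/null; python3 go.py 478.6 401.9 15; python3 case.py
```

```text
opening: 0.313
grasp_force: 39.5
scene [(array([484.5, 252.3]), np.int32(3722), array([450.1, 370.4,  20. ]))]
top [(array([186.1, 244.3]), np.int32(2685), array([455.6, 360.4,  30. ]))]
t27.0 p [477.31 400.18 108.59] rot [-3.14 -0.    3.02] F [-0.6  -0.55 -0.06] open 26.4 grip 39.6 q6 -0.75
delta tool [-1.36  2.22 93.58]
scene [(array([493.4, 244. ]), np.int32(5067), array([418.3, 378.6,  20. ]))]
top [(array([183.2, 243.2]), np.int32(2856), array([458.6, 368.8,  30. ]))]
```

```bash
python3 -m creep '[{"x":-1,"y":2,"z":30,"rx":0,"ry":0,"rz":0,"hand":10},{"x":0,"y":0,"z":35,"rx":0,"ry":0,"rz":0,"hand":10},{"x":0,"y":0,"z":27,"rx":0,"ry":0,"rz":0,"hand":10},{"x":0,"y":0,"z":0,"rx":0,"ry":0,"rz":0,"hand":10},{"x":0,"y":0,"z":0,"rx":0,"ry":0,"rz":0,"hand":42},{"x":0,"y":0,"z":0,"rx":0,"ry":0,"rz":0,"hand":42},{"x":0,"y":0,"z":0,"rx":0,"ry":0,"rz":0,"hand":42},{"x":0,"y":0,"z":-40,"rx":0,"ry":0,"rz":0,"hand":42},{"x":0,"y":0,"z":-45,"rx":0,"ry":0,"rz":0,"hand":50},{"x":0,"y":0,"z":-30,"rx":0,"ry":0,"rz":0,"hand":50},{"x":0,"y":0,"z":0,"rx":0,"ry":0,"rz":0,"hand":50}]' 40; python3 go.py 601.5 -65 60; python3 case.py
```

```text
clock: 28.45
eef_pos: [481.6, 404.9, 137.6]
tcp_rot: [3.137, 0.004, 3.019]
contact_force: [-0.2, -0.5, -0.6]
opening: 0.586
grasp_force: 0.0
t28.4 p [481.62 404.93 137.57] rot [3.14 0.   3.02] F [-0.19 -0.49 -0.59] open 50.1 grip 0.0 q6 -0.75
delta tool [-176.36 -451.98   76.38]
scene [(array([498. , 240.6]), np.int32(5492), array([403.8, 383.8,  20. ]))]
top [(array([181.6, 242.8]), np.int32(2863), array([459.6, 373.5,  30. ]))]
```

Next block, at (601.5,-65). The case position is checked on the way.

```bash
python3 -m creep '[{"x":-17.6,"y":-45.2,"z":0,"rx":0,"ry":0,"rz":0,"hand":50},{"x":-17.6,"y":-45.2,"z":0,"rx":0,"ry":0,"rz":0,"hand":50},{"x":-17.6,"y":-45.2,"z":0,"rx":0,"ry":0,"rz":0,"hand":50},{"x":-17.6,"y":-45.2,"z":0,"rx":0,"ry":0,"rz":0,"hand":50},{"x":-17.6,"y":-45.2,"z":0,"rx":0,"ry":0,"rz":0,"hand":50},{"x":-17.6,"y":-45.2,"z":0,"rx":0,"ry":0,"rz":0,"hand":50},{"x":-17.6,"y":-45.2,"z":0,"rx":0,"ry":0,"rz":0,"hand":50},{"x":-17.6,"y":-45.2,"z":0,"rx":0,"ry":0,"rz":0,"hand":50},{"x":-17.6,"y":-45.2,"z":0,"rx":0,"ry":0,"rz":0,"hand":50},{"x":-17.6,"y":-45.2,"z":0,"rx":0,"ry":0,"rz":0,"hand":50},{"x":0,"y":0,"z":40,"rx":0,"ry":0,"rz":0,"hand":50},{"x":0,"y":0,"z":37,"rx":0,"ry":0,"rz":0,"hand":50},{"x":0,"y":0,"z":0,"rx":0,"ry":0,"rz":0,"hand":50},{"x":0,"y":0,"z":0,"rx":0,"ry":0,"rz":0,"hand":50}]' 40 >/dev/null; python3 go.py 601.5 -65 1.5; python3 case.py;python3 - <<'E'
from h import *
for n in('scene','top'):
    im=snap(n)
    for c,A,bb in blobs(im,(4,100,60),(28,255,255),8,(140,130,560,270))[1]: print(n,c,A,bb,ray(n,c,10).round(1))
E
```

```text
t30.3 p [599.42 -66.48  57.55] rot [-3.14 -0.    3.02] F [-0.06 -0.42  0.13] open 50.1 grip 0.0 q6 -1.56
delta tool [-1.91  1.73 56.05]
scene [(array([484. , 251.3]), np.int32(3570), array([448.3, 368.5,  20. ]))]
top [(array([186.7, 244.7]), np.int32(2558), array([454.5, 358.6,  30. ]))]
scene [313.2 143.1] 218 [302 135  25  18] [ 391.5 -152.6   10. ]
scene [326.3 179.8] 127 [319 174  15  13] [476.9 -48.5  10. ]
scene [404.  183.5] 10 [404 179   1  10] [373.  123.1  10. ]
scene [316.2 189.5] 118 [311 183  12  14] [517.4 -51.8  10. ]
scene [292.4 209.8] 147 [284 203  17  15] [601.8 -63.7  10. ]
scene [148.1 234.2] 307 [140 217  17  34] [ 854.9 -305.3   10. ]
scene [491.1 267. ] 61 [485 263  15   7] [469.9 397.5  10. ]
top [174.4 235.6] 120 [168 230  13  12] [481.  402.8  10. ]
```

```bash
python3 -m creep '[{"x":-2,"y":2,"z":20,"rx":0,"ry":0,"rz":0,"hand":50},{"x":0,"y":0,"z":20,"rx":0,"ry":0,"rz":0,"hand":50},{"x":0,"y":0,"z":15,"rx":0,"ry":0,"rz":0,"hand":50},{"x":0,"y":0,"z":0,"rx":0,"ry":0,"rz":0,"hand":50},{"x":0,"y":0,"z":0,"rx":0,"ry":0,"rz":0,"hand":10},{"x":0,"y":0,"z":0,"rx":0,"ry":0,"rz":0,"hand":10},{"x":0,"y":0,"z":0,"rx":0,"ry":0,"rz":0,"hand":10},{"x":0,"y":0,"z":0,"rx":0,"ry":0,"rz":0,"hand":10},{"x":0,"y":0,"z":0,"rx":0,"ry":0,"rz":0,"hand":10}]' 40; python3 -m creep '[{"x":0,"y":0,"z":-40,"rx":0,"ry":0,"rz":0,"hand":10},{"x":0,"y":0,"z":-50,"rx":0,"ry":0,"rz":0,"hand":10},{"x":0,"y":0,"z":-40,"rx":0,"ry":0,"rz":0,"hand":10},{"x":0,"y":0,"z":0,"rx":0,"ry":0,"rz":0,"hand":10}]' 40|tail -2; python3 case.py; python3 go.py 423 395.7 110
```

```text
clock: 31.62
eef_pos: [601.8, -64.9, 2.7]
tcp_rot: [-3.142, 0.001, 3.018]
contact_force: [-1.0, -0.1, 3.7]
opening: 0.317
grasp_force: 39.7
opening: 0.307
grasp_force: 39.5
scene [(array([484. , 251.3]), np.int32(3565), array([448.3, 368.5,  20. ]))]
top [(array([186.7, 244.7]), np.int32(2563), array([454.5, 358.6,  30. ]))]
t32.2 p [601.3  -64.83 132.18] rot [-3.14  0.    3.02] F [-0.6   0.34 -0.59] open 26.6 grip 39.5 q6 -1.56
delta tool [233.54 435.14  22.11]
```

```bash
python3 -m creep '[{"x":23.4,"y":43.5,"z":0,"rx":0,"ry":0,"rz":0,"hand":10},{"x":23.4,"y":43.5,"z":0,"rx":0,"ry":0,"rz":0,"hand":10},{"x":23.4,"y":43.5,"z":0,"rx":0,"ry":0,"rz":0,"hand":10},{"x":23.4,"y":43.5,"z":0,"rx":0,"ry":0,"rz":0,"hand":10},{"x":23.4,"y":43.5,"z":0,"rx":0,"ry":0,"rz":0,"hand":10},{"x":23.4,"y":43.5,"z":0,"rx":0,"ry":0,"rz":0,"hand":10},{"x":23.4,"y":43.5,"z":0,"rx":0,"ry":0,"rz":0,"hand":10},{"x":23.4,"y":43.5,"z":0,"rx":0,"ry":0,"rz":0,"hand":10},{"x":23.4,"y":43.5,"z":0,"rx":0,"ry":0,"rz":0,"hand":10},{"x":23.4,"y":43.5,"z":0,"rx":0,"ry":0,"rz":0,"hand":10},{"x":0,"y":0,"z":20,"rx":0,"ry":0,"rz":0,"hand":10},{"x":0,"y":0,"z":0,"rx":0,"ry":0,"rz":0,"hand":10}]' 40 >/dev/null; python3 go.py 423 395.7 17
```

```text
t33.7 p [420.7  394.48 109.39] rot [-3.14 -0.    3.02] F [-0.03 -0.92 -0.54] open 26.7 grip 39.6 q6 -0.70
delta tool [-2.47  1.91 92.38]
```

```bash
python3 -m creep '[{"x":-2.5,"y":-1,"z":30,"rx":0,"ry":0,"rz":0,"hand":10},{"x":0,"y":0,"z":35,"rx":0,"ry":0,"rz":0,"hand":10},{"x":0,"y":0,"z":27,"rx":0,"ry":0,"rz":0,"hand":10},{"x":0,"y":0,"z":0,"rx":0,"ry":0,"rz":0,"hand":10},{"x":0,"y":0,"z":0,"rx":0,"ry":0,"rz":0,"hand":42},{"x":0,"y":0,"z":0,"rx":0,"ry":0,"rz":0,"hand":42},{"x":0,"y":0,"z":0,"rx":0,"ry":0,"rz":0,"hand":42},{"x":0,"y":0,"z":-40,"rx":0,"ry":0,"rz":0,"hand":42},{"x":0,"y":0,"z":-45,"rx":0,"ry":0,"rz":0,"hand":50},{"x":0,"y":0,"z":-30,"rx":0,"ry":0,"rz":0,"hand":50},{"x":0,"y":0,"z":0,"rx":0,"ry":0,"rz":0,"hand":50}]' 40; python3 go.py 517 -53.5 60
```

```text
clock: 35.1
eef_pos: [426.5, 395.6, 138.4]
tcp_rot: [3.137, 0.004, 3.018]
contact_force: [0.5, 0.6, 0.4]
opening: 0.581
grasp_force: 0.0
t35.1 p [426.45 395.62 138.36] rot [3.14 0.   3.02] F [0.49 0.62 0.44] open 49.7 grip 0.0 q6 -0.70
delta tool [-144.75 -434.92   77.03]
```

```bash
python3 -m creep '[{"x":-14.5,"y":-43.5,"z":0,"rx":0,"ry":0,"rz":0,"hand":50},{"x":-14.5,"y":-43.5,"z":0,"rx":0,"ry":0,"rz":0,"hand":50},{"x":-14.5,"y":-43.5,"z":0,"rx":0,"ry":0,"rz":0,"hand":50},{"x":-14.5,"y":-43.5,"z":0,"rx":0,"ry":0,"rz":0,"hand":50},{"x":-14.5,"y":-43.5,"z":0,"rx":0,"ry":0,"rz":0,"hand":50},{"x":-14.5,"y":-43.5,"z":0,"rx":0,"ry":0,"rz":0,"hand":50},{"x":-14.5,"y":-43.5,"z":0,"rx":0,"ry":0,"rz":0,"hand":50},{"x":-14.5,"y":-43.5,"z":0,"rx":0,"ry":0,"rz":0,"hand":50},{"x":-14.5,"y":-43.5,"z":0,"rx":0,"ry":0,"rz":0,"hand":50},{"x":-14.5,"y":-43.5,"z":0,"rx":0,"ry":0,"rz":0,"hand":50},{"x":0,"y":0,"z":40,"rx":0,"ry":0,"rz":0,"hand":50},{"x":0,"y":0,"z":37,"rx":0,"ry":0,"rz":0,"hand":50},{"x":0,"y":0,"z":0,"rx":0,"ry":0,"rz":0,"hand":50},{"x":0,"y":0,"z":0,"rx":0,"ry":0,"rz":0,"hand":50}]' 40 >/dev/null; python3 go.py 517 -54 2; python3 case.py;python3 - <<'E'
from h import *
for n in('scene','top'):
    im=snap(n,n+'6.png')
    for c,A,bb in blobs(im,(4,100,60),(28,255,255),8,(145,150,560,270))[1]: print(n,c,A,bb,ray(n,c,10).round(1))
E
```

```text
t36.9 p [515.77 -55.12  58.81] rot [-3.14 -0.    3.02] F [ 0.5   0.11 -0.01] open 49.9 grip 0.0 q6 -1.56
delta tool [-1.09  1.26 56.81]
scene [(array([483.2, 251.4]), np.int32(3360), array([449.6, 367.1,  20. ]))]
top [(array([187.2, 244.2]), np.int32(2432), array([456. , 357.3,  30. ]))]
scene [328.8 181.4] 62 [324 177  10  10] [477.5 -40.2  10. ]
scene [404. 184.] 9 [404 180   1   9] [374.4 123.9  10. ]
scene [315.4 189.4] 135 [308 183  15  14] [518.3 -53.6  10. ]
scene [149.6 232.4] 242 [145 217  12  32] [ 849.5 -306.2   10. ]
scene [497.2 251.3] 195 [488 243  19  18] [424.3 393.6  10. ]
scene [491.2 267. ] 62 [485 263  15   7] [469.8 397.7  10. ]
top [174.4 235.5] 119 [169 230  12  12] [481.3 402.8  10. ]
top [331.  238.4] 49 [326 236  11   6] [482.3 -50.9  10. ]
top [176.  255.5] 122 [170 250  13  12] [424.  393.8  10. ]
```

Two blocks are in and the case hasn't moved. On to the third.

```bash
python3 -m creep '[{"x":-1,"y":1,"z":20,"rx":0,"ry":0,"rz":0,"hand":50},{"x":0,"y":0,"z":20,"rx":0,"ry":0,"rz":0,"hand":50},{"x":0,"y":0,"z":16,"rx":0,"ry":0,"rz":0,"hand":50},{"x":0,"y":0,"z":0,"rx":0,"ry":0,"rz":0,"hand":50},{"x":0,"y":0,"z":0,"rx":0,"ry":0,"rz":0,"hand":10},{"x":0,"y":0,"z":0,"rx":0,"ry":0,"rz":0,"hand":10},{"x":0,"y":0,"z":0,"rx":0,"ry":0,"rz":0,"hand":10},{"x":0,"y":0,"z":0,"rx":0,"ry":0,"rz":0,"hand":10},{"x":0,"y":0,"z":0,"rx":0,"ry":0,"rz":0,"hand":10}]' 40; python3 -m creep '[{"x":0,"y":0,"z":-40,"rx":0,"ry":0,"rz":0,"hand":10},{"x":0,"y":0,"z":-50,"rx":0,"ry":0,"rz":0,"hand":10},{"x":0,"y":0,"z":-40,"rx":0,"ry":0,"rz":0,"hand":10},{"x":0,"y":0,"z":0,"rx":0,"ry":0,"rz":0,"hand":10}]' 40|tail -2; python3 case.py; python3 go.py 487 325 110
```

```text
clock: 38.17
eef_pos: [517.3, -54.4, 3.1]
tcp_rot: [3.142, 0.001, 3.018]
contact_force: [-1.6, 0.7, 6.2]
opening: 0.307
grasp_force: 40.1
opening: 0.31
grasp_force: 39.6
scene [(array([483.2, 251.3]), np.int32(3364), array([449.4, 367. ,  20. ]))]
top [(array([187.2, 244.2]), np.int32(2446), array([456. , 357.3,  30. ]))]
t38.8 p [516.66 -54.36 132.46] rot [-3.14  0.    3.02] F [-0.37 -0.32 -1.24] open 26.5 grip 39.6 q6 -1.56
delta tool [ 76.07 372.84  22.38]
```

```bash
python3 -m creep '[{"x":9.4,"y":46.6,"z":0,"rx":0,"ry":0,"rz":0,"hand":10},{"x":9.4,"y":46.6,"z":0,"rx":0,"ry":0,"rz":0,"hand":10},{"x":9.4,"y":46.6,"z":0,"rx":0,"ry":0,"rz":0,"hand":10},{"x":9.4,"y":46.6,"z":0,"rx":0,"ry":0,"rz":0,"hand":10},{"x":9.4,"y":46.6,"z":0,"rx":0,"ry":0,"rz":0,"hand":10},{"x":9.4,"y":46.6,"z":0,"rx":0,"ry":0,"rz":0,"hand":10},{"x":9.4,"y":46.6,"z":0,"rx":0,"ry":0,"rz":0,"hand":10},{"x":9.4,"y":46.6,"z":0,"rx":0,"ry":0,"rz":0,"hand":10},{"x":0,"y":0,"z":20,"rx":0,"ry":0,"rz":0,"hand":10},{"x":0,"y":0,"z":0,"rx":0,"ry":0,"rz":0,"hand":10}]' 40 >/dev/null; python3 go.py 487 325 17
```

```text
t40.0 p [485.76 324.1  109.36] rot [-3.14 -0.    3.02] F [-0.02 -0.36 -0.01] open 26.7 grip 39.6 q6 -0.86
delta tool [-1.51  1.39 92.35]
```

```bash
python3 -m creep '[{"x":0,"y":0,"z":30,"rx":0,"ry":0,"rz":0,"hand":10},{"x":0,"y":0,"z":35,"rx":0,"ry":0,"rz":0,"hand":10},{"x":0,"y":0,"z":27,"rx":0,"ry":0,"rz":0,"hand":10},{"x":0,"y":0,"z":0,"rx":0,"ry":0,"rz":0,"hand":10},{"x":0,"y":0,"z":0,"rx":0,"ry":0,"rz":0,"hand":42},{"x":0,"y":0,"z":0,"rx":0,"ry":0,"rz":0,"hand":42},{"x":0,"y":0,"z":0,"rx":0,"ry":0,"rz":0,"hand":42},{"x":0,"y":0,"z":-40,"rx":0,"ry":0,"rz":0,"hand":42},{"x":0,"y":0,"z":-45,"rx":0,"ry":0,"rz":0,"hand":50},{"x":0,"y":0,"z":-30,"rx":0,"ry":0,"rz":0,"hand":50},{"x":0,"y":0,"z":0,"rx":0,"ry":0,"rz":0,"hand":50}]' 40; python3 go.py 475.5 -49 60
```

```text
clock: 41.4
eef_pos: [489.4, 326.0, 138.4]
tcp_rot: [3.138, 0.004, 3.018]
contact_force: [-0.1, -0.2, 0.4]
opening: 0.584
grasp_force: 0.0
t41.4 p [489.41 325.95 138.37] rot [3.14 0.   3.02] F [-0.14 -0.18  0.38] open 49.8 grip 0.0 q6 -0.86
delta tool [ -31.91 -374.11   77.14]
```

```bash
python3 -m creep '[{"x":-4,"y":-46.8,"z":0,"rx":0,"ry":0,"rz":0,"hand":50},{"x":-4,"y":-46.8,"z":0,"rx":0,"ry":0,"rz":0,"hand":50},{"x":-4,"y":-46.8,"z":0,"rx":0,"ry":0,"rz":0,"hand":50},{"x":-4,"y":-46.8,"z":0,"rx":0,"ry":0,"rz":0,"hand":50},{"x":-4,"y":-46.8,"z":0,"rx":0,"ry":0,"rz":0,"hand":50},{"x":-4,"y":-46.8,"z":0,"rx":0,"ry":0,"rz":0,"hand":50},{"x":-4,"y":-46.8,"z":0,"rx":0,"ry":0,"rz":0,"hand":50},{"x":-4,"y":-46.8,"z":0,"rx":0,"ry":0,"rz":0,"hand":50},{"x":0,"y":0,"z":40,"rx":0,"ry":0,"rz":0,"hand":50},{"x":0,"y":0,"z":37,"rx":0,"ry":0,"rz":0,"hand":50},{"x":0,"y":0,"z":0,"rx":0,"ry":0,"rz":0,"hand":50},{"x":0,"y":0,"z":0,"rx":0,"ry":0,"rz":0,"hand":50}]' 40 >/dev/null; python3 go.py 475.5 -49 2; python3 case.py;python3 - <<'E'
from h import *
for n in('scene','top'):
    im=snap(n,n+'7.png')
    for c,A,bb in blobs(im,(4,100,60),(28,255,255),8,(145,150,560,270))[1]: print(n,c,A,bb,ray(n,c,10).round(1))
E
```

```text
t42.9 p [473.76 -50.51  58.76] rot [-3.14 -0.    3.02] F [ 0.41 -0.1   0.13] open 49.7 grip 0.0 q6 -1.56
delta tool [-1.55  1.72 56.76]
scene [(array([484.2, 251.2]), np.int32(3218), array([447.8, 368.8,  20. ]))]
top [(array([186.5, 244.8]), np.int32(2312), array([454.2, 359.1,  30. ]))]
scene [302.  151.1] 37 [297 150  13   4] [ 433.  -160.5   10. ]
scene [326.3 179.8] 127 [319 174  15  13] [476.9 -48.5  10. ]
scene [404.  183.5] 10 [404 179   1  10] [373.  123.1  10. ]
scene [149.6 232.4] 243 [145 217  12  32] [ 849.5 -306.2   10. ]
scene [497.1 251.2] 193 [488 243  19  17] [424.2 393.3  10. ]
scene [457.8 254.9] 164 [449 248  18  15] [484.3 323.7  10. ]
scene [491.2 267. ] 61 [485 263  15   7] [469.8 397.7  10. ]
top [201.4 233.8] 117 [196 228  12  12] [487.8 324.8  10. ]
top [174.4 235.5] 120 [169 230  12  12] [481.3 402.8  10. ]
top [176.  255.5] 123 [170 250  13  12] [424.  393.8  10. ]
```

Three blocks are in. Now the last one, at (475.5,-49).

```bash
python3 -m creep '[{"x":-1.5,"y":1.5,"z":20,"rx":0,"ry":0,"rz":0,"hand":50},{"x":0,"y":0,"z":20,"rx":0,"ry":0,"rz":0,"hand":50},{"x":0,"y":0,"z":16,"rx":0,"ry":0,"rz":0,"hand":50},{"x":0,"y":0,"z":0,"rx":0,"ry":0,"rz":0,"hand":50},{"x":0,"y":0,"z":0,"rx":0,"ry":0,"rz":0,"hand":10},{"x":0,"y":0,"z":0,"rx":0,"ry":0,"rz":0,"hand":10},{"x":0,"y":0,"z":0,"rx":0,"ry":0,"rz":0,"hand":10},{"x":0,"y":0,"z":0,"rx":0,"ry":0,"rz":0,"hand":10},{"x":0,"y":0,"z":0,"rx":0,"ry":0,"rz":0,"hand":10}]' 40; python3 -m creep '[{"x":0,"y":0,"z":-40,"rx":0,"ry":0,"rz":0,"hand":10},{"x":0,"y":0,"z":-50,"rx":0,"ry":0,"rz":0,"hand":10},{"x":0,"y":0,"z":-40,"rx":0,"ry":0,"rz":0,"hand":10},{"x":0,"y":0,"z":0,"rx":0,"ry":0,"rz":0,"hand":10}]' 40|tail -2; python3 case.py; python3 go.py 431.5 320 110
```

```text
clock: 44.22
eef_pos: [475.8, -49.4, 3.1]
tcp_rot: [3.142, 0.001, 3.018]
contact_force: [-1.4, 0.4, 7.5]
opening: 0.31
grasp_force: 40.0
opening: 0.314
grasp_force: 39.6
scene [(array([484.2, 251.2]), np.int32(3219), array([447.8, 368.8,  20. ]))]
top [(array([186.5, 244.7]), np.int32(2321), array([454.5, 359.2,  30. ]))]
t44.8 p [475.3  -49.35 132.5 ] rot [-3.14  0.    3.02] F [-0.45 -0.18 -0.17] open 26.7 grip 39.6 q6 -1.55
delta tool [ 88.88 361.16  22.4 ]
```

```bash
python3 -m creep '[{"x":11.1,"y":45.1,"z":0,"rx":0,"ry":0,"rz":0,"hand":10},{"x":11.1,"y":45.1,"z":0,"rx":0,"ry":0,"rz":0,"hand":10},{"x":11.1,"y":45.1,"z":0,"rx":0,"ry":0,"rz":0,"hand":10},{"x":11.1,"y":45.1,"z":0,"rx":0,"ry":0,"rz":0,"hand":10},{"x":11.1,"y":45.1,"z":0,"rx":0,"ry":0,"rz":0,"hand":10},{"x":11.1,"y":45.1,"z":0,"rx":0,"ry":0,"rz":0,"hand":10},{"x":11.1,"y":45.1,"z":0,"rx":0,"ry":0,"rz":0,"hand":10},{"x":11.1,"y":45.1,"z":0,"rx":0,"ry":0,"rz":0,"hand":10},{"x":0,"y":0,"z":20,"rx":0,"ry":0,"rz":0,"hand":10},{"x":0,"y":0,"z":0,"rx":0,"ry":0,"rz":0,"hand":10}]' 40 >/dev/null; python3 go.py 431.5 320 17; python3 - <<'E'
from h import *
im=snap('top')
for c,A,bb in blobs(im,(4,100,60),(28,255,255),8,(145,150,560,270))[1]: print(c,A,bb,ray('top',c,10).round(1))
E
```

```text
t46.1 p [429.45 318.76 109.57] rot [-3.14 -0.    3.02] F [-0.25 -0.01 -0.21] open 26.5 grip 39.7 q6 -0.81
delta tool [-2.26  1.85 92.56]
[201.5 233.8] 117 [196 228  12  12] [487.8 324.6  10. ]
[176.  232.4] 41 [171 230  10   6] [490.3 398.9  10. ]
[368.5 261.4] 169 [361 252  15  18] [ 418.8 -159.2   10. ]
[193.6 258.7] 9 [192 258   4   3] [415.9 342.5  10. ]
```

```bash
python3 -m creep '[{"x":-2,"y":1,"z":30,"rx":0,"ry":0,"rz":0,"hand":10},{"x":0,"y":0,"z":35,"rx":0,"ry":0,"rz":0,"hand":10},{"x":0,"y":0,"z":27,"rx":0,"ry":0,"rz":0,"hand":10},{"x":0,"y":0,"z":0,"rx":0,"ry":0,"rz":0,"hand":10},{"x":0,"y":0,"z":0,"rx":0,"ry":0,"rz":0,"hand":42},{"x":0,"y":0,"z":0,"rx":0,"ry":0,"rz":0,"hand":42},{"x":0,"y":0,"z":0,"rx":0,"ry":0,"rz":0,"hand":42},{"x":0,"y":0,"z":-40,"rx":0,"ry":0,"rz":0,"hand":42},{"x":0,"y":0,"z":-45,"rx":0,"ry":0,"rz":0,"hand":42},{"x":0,"y":0,"z":-50,"rx":0,"ry":0,"rz":0,"hand":10},{"x":0,"y":0,"z":0,"rx":0,"ry":0,"rz":0,"hand":0}]' 40; python3 go.py 483.5 -346 150
```

```text
clock: 47.5
eef_pos: [435.8, 322.1, 159.6]
tcp_rot: [3.136, 0.006, 3.018]
contact_force: [0.6, 0.4, -0.7]
opening: 0.071
grasp_force: 0.0
t47.5 p [435.81 322.09 159.64] rot [3.14 0.01 3.02] F [ 0.61  0.38 -0.73] open 6.1 grip 0.0 q6 -0.81
delta tool [-129.32 -657.23    6.77]
```

```bash
python3 -m creep '[{"x":-9.9,"y":-50.5,"z":0,"rx":0,"ry":0,"rz":0,"hand":0},{"x":-9.9,"y":-50.5,"z":0,"rx":0,"ry":0,"rz":0,"hand":0},{"x":-9.9,"y":-50.5,"z":0,"rx":0,"ry":0,"rz":0,"hand":0},{"x":-9.9,"y":-50.5,"z":0,"rx":0,"ry":0,"rz":0,"hand":0},{"x":-9.9,"y":-50.5,"z":0,"rx":0,"ry":0,"rz":0,"hand":0},{"x":-9.9,"y":-50.5,"z":0,"rx":0,"ry":0,"rz":0,"hand":0},{"x":-9.9,"y":-50.5,"z":0,"rx":0,"ry":0,"rz":0,"hand":0},{"x":-9.9,"y":-50.5,"z":0,"rx":0,"ry":0,"rz":0,"hand":0},{"x":-9.9,"y":-50.5,"z":0,"rx":0,"ry":0,"rz":0,"hand":0},{"x":-9.9,"y":-50.5,"z":0,"rx":0,"ry":0,"rz":0,"hand":0},{"x":-9.9,"y":-50.5,"z":0,"rx":0,"ry":0,"rz":0,"hand":0},{"x":-9.9,"y":-50.5,"z":0,"rx":0,"ry":0,"rz":0,"hand":0},{"x":-9.9,"y":-50.5,"z":0,"rx":0,"ry":0,"rz":0,"hand":0},{"x":0,"y":0,"z":0,"rx":0,"ry":0,"rz":0,"hand":0},{"x":0,"y":0,"z":0,"rx":0,"ry":0,"rz":0,"hand":0}]' 40 >/dev/null; python3 go.py 483.5 -346 106; python3 - <<'E'
from h import *
im=snap('top','top8.png')
for c,A,bb in blobs(im,(4,100,60),(28,255,255),8,(145,150,300,275))[1]: print(c,A,bb,ray('top',c,10).round(1))
m,bs=blobs(im,(0,0,0),(180,255,50),300,(100,150,245,290));print(bs)
cv2.imwrite('pics/t8.png',cv2.resize(im[150:290,140:340],(800,560),interpolation=cv2.INTER_CUBIC)[:,:,::-1])
E
```

```text
t49.4 p [ 479.84 -346.16  154.28] rot [ 3.14 -0.    3.02] F [ 0.09 -0.12 -0.2 ] open 0.1 grip 0.0 q6 -2.07
delta tool [-3.7   0.55 48.28]
[201.5 233.8] 118 [196 228  12  12] [487.8 324.6  10. ]
[174.5 235.5] 118 [169 230  12  12] [481.3 402.6  10. ]
[201.7 252.9] 118 [196 247  13  12] [432.9 320.3  10. ]
[176.1 255.4] 120 [170 250  13  12] [424.2 393.5  10. ]
[(array([185.6, 244.2]), np.int32(2205), array([154, 221,  65,  47], dtype=int32))]
```

View pics/t8.png

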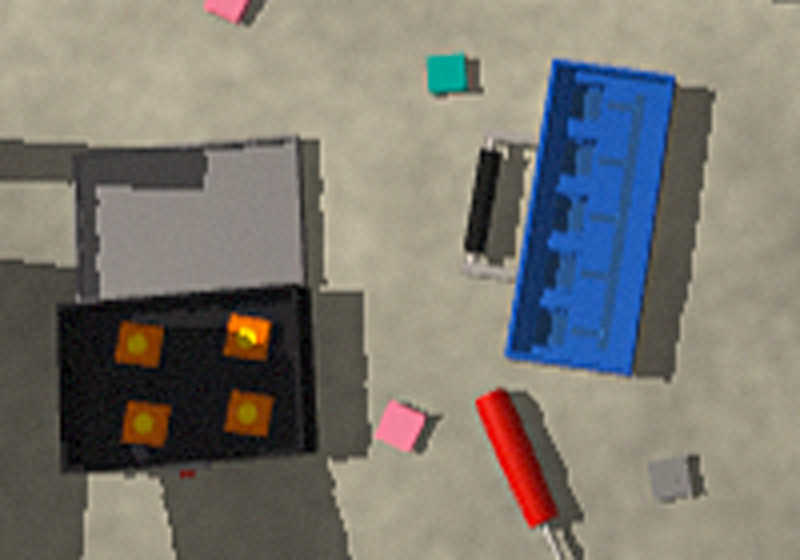

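All four blocks lie in the deep half at crop positions (139,344), (247,337), (146,423) and (248,413), and the tray is flat. Now push the knob home.

```bash
python3 -m creep '[{"x":-3.5,"y":0.5,"z":20,"rx":0,"ry":0,"rz":0,"hand":0},{"x":0,"y":0,"z":20,"rx":0,"ry":0,"rz":0,"hand":0},{"x":0,"y":0,"z":6,"rx":0,"ry":0,"rz":0,"hand":0},{"x":0,"y":0,"z":4,"rx":0,"ry":0,"rz":0,"hand":0},{"x":0,"y":0,"z":4,"rx":0,"ry":0,"rz":0,"hand":0},{"x":0,"y":0,"z":4,"rx":0,"ry":0,"rz":0,"hand":0},{"x":0,"y":0,"z":4,"rx":0,"ry":0,"rz":0,"hand":0},{"x":0,"y":0,"z":2,"rx":0,"ry":0,"rz":0,"hand":0},{"x":0,"y":0,"z":0,"rx":0,"ry":0,"rz":0,"hand":0}]' 40; python3 go.py 483.5 -346 90
```

```text
clock: 50.55
eef_pos: [484.1, -346.9, 91.1]
tcp_rot: [3.142, -0.0, 3.018]
contact_force: [-1.1, 0.2, 0.0]
opening: 0.002
grasp_force: 0.0
t50.5 p [ 484.13 -346.91   91.14] rot [ 3.14 -0.    3.02] F [-1.12  0.2   0.02] open 0.2 grip 0.0 q6 -2.07
delta tool [0.74 0.83 1.14]
```

```bash
python3 -m creep '[{"x":0,"y":0,"z":2,"rx":0,"ry":0,"rz":0,"hand":0},{"x":0,"y":0,"z":1,"rx":0,"ry":0,"rz":0,"hand":0},{"x":0,"y":0,"z":0,"rx":0,"ry":0,"rz":0,"hand":0}]' | grep -E "eef|contact"; python3 -m creep '[{"x":0,"y":0,"z":-30,"rx":0,"ry":0,"rz":0,"hand":0},{"x":0,"y":0,"z":-50,"rx":0,"ry":0,"rz":0,"hand":0},{"x":0,"y":0,"z":-50,"rx":0,"ry":0,"rz":0,"hand":0},{"x":20,"y":40,"z":0,"rx":0,"ry":0,"rz":0,"hand":0},{"x":20,"y":40,"z":0,"rx":0,"ry":0,"rz":0,"hand":0},{"x":20,"y":40,"z":0,"rx":0,"ry":0,"rz":0,"hand":0},{"x":0,"y":0,"z":0,"rx":0,"ry":0,"rz":0,"hand":0},{"x":0,"y":0,"z":0,"rx":0,"ry":0,"rz":0,"hand":0}]' | grep eef; python3 - <<'E'
from h import *
i=snap('scene','scene9.png')
h=cv2.cvtColor(i,cv2.COLOR_RGB2HSV);m=cv2.inRange(h,(0,150,80),(8,255,255))|cv2.inRange(h,(172,150,80),(180,255,255))
m=m[95:130,220:255];ys,xs=np.nonzero(m);print(len(xs),xs.mean()+220,ys.mean()+95,ys.min()+95,ys.max()+95)
i=snap('top')
for c,A,bb in blobs(i,(4,100,60),(28,255,255),8,(145,150,300,275))[1]: print(c,A,ray('top',c,10).round(1))
m,bs=blobs(i,(0,0,0),(180,255,50),300,(100,150,245,290));print(bs)
E
```

```text
eef_pos: [484.5, -347.2, 89.9]
contact_force: [-3.6, 2.8, 15.5]
eef_pos: [440.0, -220.8, 218.7]
103 234.2233009708738 116.02912621359224 111 122
[201.5 233.8] 118 [487.8 324.6  10. ]
[174.5 235.5] 118 [481.3 402.6  10. ]
[201.7 252.9] 116 [432.9 320.3  10. ]
[176.1 255.5] 121 [424.  393.5  10. ]
[(array([185.6, 244.3]), np.int32(2210), array([154, 221,  65,  47], dtype=int32))]
```

View pics/scene9.png

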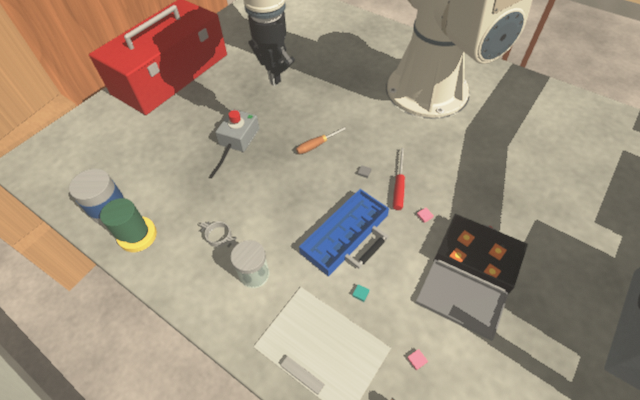

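The knob is home: its pixels at (234.2,116.0) are identical to the start picture. All four blocks are in the case, the tray is flat, the bystanders are in place and the arm is clear.

```bash
python3 -c "
from rig import *
print(sign_off())"
```

```text
the job is handed in; nothing more can be done
None
```

The job is handed in. The final camera check showed all four blocks in the deep half of the case, the empty tray right way up on the counter, the knob home and the other things in place; the sign-off gave no verdict.

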